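# Draw a flush printing plate out over its tray's mouth and move it to the drying stand

## Robot

A 6-joint arm with a two-finger parallel gripper is mounted at the origin on the work surface; the furniture and walls round the work are solid. World frame = base frame: x ahead of the robot, y to its left, z up, the work surface at z = 0. Lengths are in m, angles in rad, forces in N, time in s.
With the tool pointing down it reaches from about 0.325 to 0.9 m from the base axis. Payload 6.1 kg.
Tool frame: the origin (TCP) lies at the very end of the fingers, on their centre line; the grasp point (between the pads) lies 19 mm behind it; z points along the fingers, y is the line along which they close (so a half turn about z gives the same grasp; the last joint's range is limited). The gripper opens to 87 mm and grips with 3 to 60 N. Pads are 19 mm wide; open, the fingers measure 117 mm over their backs; the gripper's body (75 mm by 190 mm) begins 51 mm behind the grasp point.
Start: joints at [-1.385, 0.22, 1.526, -0, 1.395, -0.126], TCP at [0.192, -0.595, 0.223] pointing down, gripper open.
Joint ranges: [-2.98, 2.98], [-0.91, 2.08], [0.09, 2.57], [-1.24, 4.39], [0.2, 2.65], [-2.68, 2.68]. Speed limits (rad/s): [2.57, 2.57, 3.01, 3.14, 3.14, 3.14].

## Interface

Orientations are given as a unit quaternion [w, x, y, z].
In Python, from cell import robot, vision gives the robot as it stands. The module is installed in compiled form; this text tells all that it offers.
- The arm moves only by the tool apply_moves, never from a script. Its argument "motion" is a list of rows, each an object with "gripper": the finger opening in m, from 0 to 0.087; "dp": the shift along the tool's x, y, z in m, a list of three; "delta_rot": the turn, a rotation vector about the tool's x, y, z in rad, a list of three. A call has exactly 5 rows; each row is the pose to reach, as a shift and turn from the pose commanded when the call began, along the tool's axes at that moment; what a row does not reach only later rows make up. A row lasts 1/12 s, in which the tool goes at most 41.7 mm and 7.16 degrees, less where a joint would pass 70% of its speed; a pose out of reach is approached as far as the arm can. A call with a gripper value outside its range is refused whole. The fingers move at their own pace and stop on an object; "force" is the grip in N (left out, the last holds). Time passes only in rows, so rows that repeat a pose let the fingers close, or fill a call up. It gives the time, the measured TCP pose, the force, the opening and the grip force at its end, in the units of the state.
- robot.get_state(): the state, without advancing time (a new reading comes with each control period).
- vision.camera(name): name is "scene" or "side" or "wrist"; returns a dict with "frame" (420x560x3 uint8, red, green, blue), "depth" (420x560 float32, m along the optical axis (not along the pixel's ray), 0 where there is no reading), "mtx" (3x3 intrinsics, pixels), "rvec" (rotation vector, rad) and "tvec" (3), from world to camera coordinates, as OpenCV has them; the wrist camera has in their place "mount" (4x4, takes a point from camera to tool coordinates, whose origin is the TCP and whose axes are the flange's). Camera axes: x right, y down, z forward; pixel columns grow to the right and rows downward; lengths in m; the calibration is good to about 2 mm. A picture is of the moment at which its call begins: read the wrist's pose just before it.
- robot.job_done(): hands the job in; it is judged then, once.
The state is a dict: "t": time; "joint_pos": joint angles; "qd": joint speeds; "tau": joint torques, N m; "eef_pos": TCP position; "orientation": TCP orientation; "ft_force": force on the tool from outside, world axes, zero at the start; "moment": the same for the moment, N m; "opening": finger opening in m; "finger_force": force on a finger pad.
Only numpy, scipy, OpenCV 4.12 (cv2) and the standard library are available. Lean on these libraries where they do the work, as an engineer would, in place of code of your own. Each camera call takes 0.05 s, during which the arm holds its last target. There are 200 camera calls.

## Task

The copper printing plate lies sunk in its wooden tray, with no room for fingers beside it. Press on it from above and slide it out through the tray's open end until about a third of it hangs over, still lying flat in the tray; then take it by the overhanging part and lay it flat on the drying stand, lengthwise across both cork caps, centred and square to the stand. Do not let the plate fall, and leave the jar, the small white box and the roll of tape where they are.

Things in the scene. Friction and masses are not known exactly. Their poses are not given: they have to be found in the camera images.
- plate_centre (a point): Centre (half-way up) of a loose copper plate with an etched leaf: 150 mm long (its x), 54 wide (y), 4 thick (z, up), about 0.15 kg. It lies in the tray's channel, 1 mm proud of the rims. The channel is slippery (friction about 0.2), finger pads grip: pressed from above with some 5 to 15 N it follows a finger along the channel. With less than half its length left in the tray it tips off.
- tray_mouth (a point): Middle of the open end of the fixed wooden tray, on the channel floor, 38 mm above the table. x points into the tray along the channel (draw the plate towards -x), z up. Tray 180 mm long (x 0 to 180), 90 wide; channel 57 wide, 168 long, with grey rims 3 mm high at both sides and far end. Before the open end is only the table: fingers can straddle an overhanging plate and reach below it.
- stand_top (a point): Middle of the top of the fixed drying stand, 50 mm above the table, half-way between its two cork caps. x runs from cap to cap, z up. Caps 22 mm (x) by 36 mm (y), centred at x = -42 and +42 mm; narrower than the plate, so fingers on its long edges pass beside them. Wooden foot 120 x 70 mm, 10 mm high. The plate may lie either end first.
- gesso_jar: Bystander: white jar with black lid, 76 mm across, 84 mm high; origin at the centre of its underside.
- white_box: Bystander: small white wooden box, 70 x 63 x 49 mm high; origin at the centre of its underside.
- clear_tape: Bystander: roll of tan tape lying flat, 94 mm across, 48 mm high; origin at the centre of its underside.
There are look-alikes about, which are no part of the job. Of the things like the part that bears plate_centre, leave any that is pink; of the rest the smaller one is meant.

How it is judged:
By the outcome, as a careful person would: the job done as asked, in the order asked, and still so for the second after the job is handed in, with the robot touching nothing.
It also fails if it takes over 48 s, if anything falls off the work surface, if the arm or the gripper's body presses on something with over 40 N, if the wrist force passes 120 N, or if a joint passes its speed limit or range.

## Working session

There is one attempt and no reset: what is moved stays moved. The work goes in short steps, Python scripts to look and compute and a tool call to move; the robot and the scene stay as the last step left them, time stands still between calls to the robot, and variables do not carry over. Pictures are saved under pics/ and viewed, at most 10 in all, crops included, and the job is handed in when it is done.

Besides the shell and the picture viewer there is one more tool, called after "Request:" as name(argument=value, ...), one argument or row to a line, values as JSON. apply_moves: Moves the arm, as the interface text tells. Its arguments: {"type":"object","properties":{"motion":{"type":"array","items":{"type":"object","properties":{"gripper":{"type":"number"},"dp":{"type":"array","items":{"type":"number"}},"delta_rot":{"type":"array","items":{"type":"number"}}}}},"force":{"type":"number"}},"required":["motion"]}

```bash
mkdir -p pics
cat > h.py <<'E'
import numpy as np, cv2
from cell import robot, vision
def snap(n):
    c=vision.camera(n); np.savez('%s.npz'%n,**c); cv2.imwrite('pics/%s_%d.png'%(n,int(robot.get_state()['t']*100)),c['frame'][:,:,::-1]); return c
def world(c):
    R=cv2.Rodrigues(np.array(c['rvec'],float))[0]; t=np.array(c['tvec'],float).reshape(3)
    d=c['depth']; v,u=np.mgrid[:d.shape[0],:d.shape[1]]; K=c['mtx']
    p=np.stack([(u-K[0,2])/K[0,0]*d,(v-K[1,2])/K[1,1]*d,d],-1)
    w=(p-t)@R; w[d==0]=np.nan; return w
E
python3 - <<'E'
from h import *
for n in('scene','side'):
    c=snap(n); R=cv2.Rodrigues(np.array(c['rvec']))[0]; print(n,-R.T@np.array(c['tvec']).ravel())
print(robot.get_state())
E
ls pics
```

```text
scene [-0.57430421  0.69995727  1.03700701]
side [0.0738132  0.81253324 0.78907366]
{'t': 0.1, 'joint_pos': array([-1.38509361e+00,  2.21133564e-01,  1.52750977e+00, -2.03215400e-05,
        1.39473306e+00, -1.26109054e-01]), 'qd': array([ 0.00166452, -0.00142564, -0.00253988, -0.00077763,  0.00037251,
       -0.00057043]), 'tau': array([ 1.24180689e-03, -4.95944130e+01, -3.88518834e+01,  7.02281320e-02,
        5.15842752e-02, -4.98615600e-05]), 'eef_pos': array([ 0.19161692, -0.59429656,  0.22154824]), 'orientation': array([-8.91177592e-04,  9.87870604e-01,  1.55276764e-01, -3.65686720e-05]), 'ft_force': array([ 0.59960927, -0.38039359, -0.36462541]), 'moment': array([-0.07901152,  0.00438657,  0.00568826]), 'finger_force': 0.0, 'opening': 0.08688626984916524}
scene_5.png
side_10.png
```

View pics/scene_5.png

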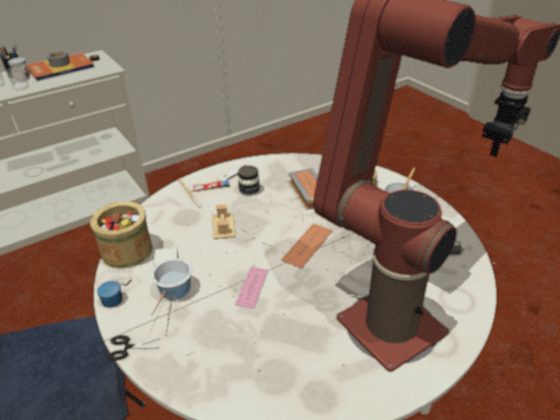

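View pics/side_10.png

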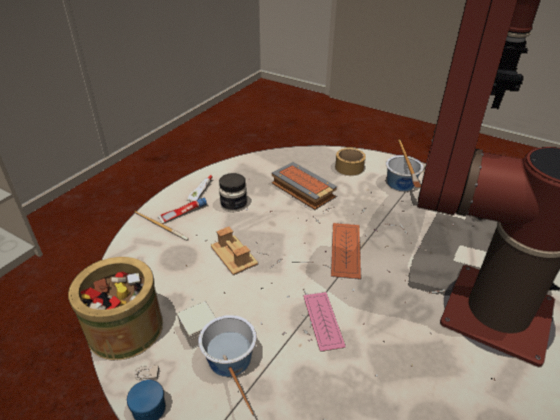

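The side view shows the tray with plate at (303,185), stand at (235,250), jar (232,190), tape (350,160) and white box (197,322). The loose copper look-alike is at (346,250) and the pink one at (323,320). The scene view shows the tray partly hidden behind the arm at (307,185). Next I'll measure.

Run:
```python
from h import *
c=dict(np.load('side.npz')); w=world(c); f=c['frame']
for n,(u,v) in dict(plate=(303,182),decoy=(346,250),capA=(225,235),capB=(240,249),table=(290,240),jar=(232,180),tape=(350,160),box=(195,318)).items(): print(n,(u,v),w[v,u].round(4),f[v,u])
hsv=cv2.cvtColor(f,cv2.COLOR_RGB2HSV)
z=w[...,2]
def rect(m,name):
    m=m.astype(np.uint8); n,l,s,_=cv2.connectedComponentsWithStats(m)
    i=1+np.argmax(s[1:,4]); p=w[l==i]; r=cv2.minAreaRect((p[:,:2]*1000).astype(np.float32)); print(name,s[i],r,np.median(p[:,2]))
roi=np.zeros(z.shape,bool); roi[150:215,260:345]=1
for b in np.arange(.03,.05,.002): print(round(b,3),(roi&(z>b)&(z<=b+.002)).sum(),end='; ')
cop=(hsv[...,0]<14)&(hsv[...,1]>120)&(f[...,0]>110)
rect(roi&cop&(z>.034)&(z<.05),'plate'); rect(roi&(z>.036)&(z<.05),'tray')
roi2=np.zeros(z.shape,bool); roi2[222:278,205:262]=1
m=(roi2&(z>.045)&(z<.056)).astype(np.uint8)
n,l,s,_=cv2.connectedComponentsWithStats(m)
for i in range(1,n):
    if s[i,4]>20: p=w[l==i]; print('cap',s[i],cv2.minAreaRect((p[:,:2]*1000).astype(np.float32)),np.median(p[:,2]))
rect(roi2&(z>.006)&(z<.06),'foot')
rx=cv2.resize(f[140:280,200:370],None,fx=4,fy=4,interpolation=cv2.INTER_CUBIC); cv2.imwrite('pics/crop1.png',rx[:,:,::-1])
```

```text
plate (303, 182) [ 0.5803 -0.1569  0.0421] [187 106  73]
decoy (346, 250) [0.3669 0.0008 0.0047] [133  83  62]
capA (225, 235) [0.6281 0.1516 0.0458] [92 66 44]
capB (240, 249) [0.5663 0.1751 0.0477] [187 131  86]
table (290, 240) [ 0.5099  0.0351 -0.0031] [205 198 181]
jar (232, 180) [ 0.7218 -0.0094  0.0825] [70 63 57]
tape (350, 160) [ 0.5388 -0.4002  0.003 ] [91 72 54]
box (195, 318) [0.5258 0.389  0.0465] [203 204 186]
0.03 40; 0.032 61; 0.034 86; 0.036 239; 0.038 466; 0.04 330; 0.042 70; 0.044 27; 0.046 8; 0.048 1; 0.05 0; plate [280 166  48  28 526] ((588.9495239257812, -174.00399780273438), (55.590572357177734, 153.42697143554688), 75.19312286376953) 0.0399299022367189
tray [ 272  162   65   38 1070] ((587.7811279296875, -174.1263885498047), (95.04581451416016, 184.44032287597656), 75.59896850585938) 0.03933804732566552
cap [217 227  17  10 100] ((636.5591430664062, 142.23397827148438), (36.48386764526367, 25.571868896484375), 60.994873046875) 0.0479223368051231
cap [233 246  17  12 114] ((559.2982788085938, 179.28298950195312), (37.072486877441406, 24.854379653930664), 60.11964797973633) 0.04819317758315629
foot [ 211  227   47   48 1068] ((597.4259033203125, 161.91012573242188), (70.57645416259766, 122.01866149902344), 64.8893051147461) 0.014829767064488
```

View pics/crop1.png

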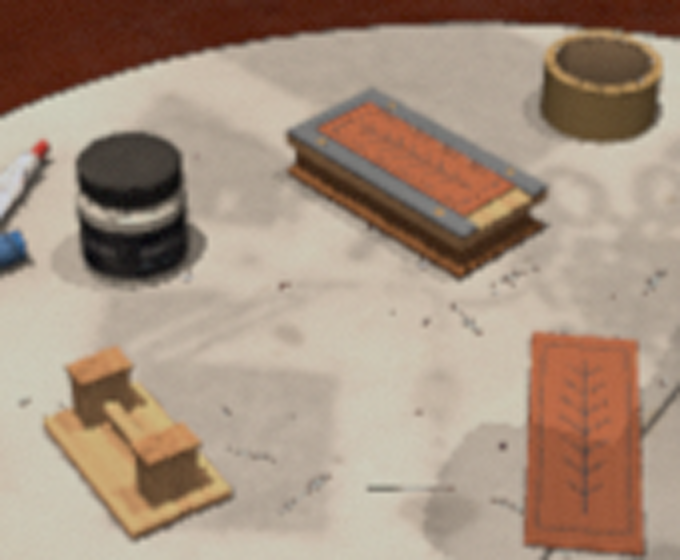

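Request:
apply_moves(
  motion=[
    {"gripper": 0.087,"dp": [0.025,-0.015,-0.002],"delta_rot": [0,0,0]},
    {"gripper": 0.087,"dp": [0.055,-0.034,-0.004],"delta_rot": [0,0,0]},
    {"gripper": 0.087,"dp": [0.09,-0.055,-0.006],"delta_rot": [0,0,0]},
    {"gripper": 0.087,"dp": [0.125,-0.077,-0.008],"delta_rot": [0,0,0]},
    {"gripper": 0.087,"dp": [0.16,-0.098,-0.01],"delta_rot": [0,0,0]},
  ],
)

```text
t: 0.52
eef_pos: [0.3145, -0.4507, 0.232]
orientation: [-0.001, 0.988, 0.155, -0.0]
ft_force: [0.7, -1.2, 0.9]
opening: 0.0871
finger_force: 0.0
```

Request:
apply_moves(
  motion=[
    {"gripper": 0.087,"dp": [0.032,-0.02,-0.002],"delta_rot": [0,0,0]},
    {"gripper": 0.087,"dp": [0.064,-0.039,-0.004],"delta_rot": [0,0,0]},
    {"gripper": 0.087,"dp": [0.096,-0.059,-0.006],"delta_rot": [0,0,0]},
    {"gripper": 0.087,"dp": [0.128,-0.078,-0.008],"delta_rot": [0,0,0]},
    {"gripper": 0.087,"dp": [0.16,-0.098,-0.01],"delta_rot": [0,0,0]},
  ],
)

```text
t: 0.93
eef_pos: [0.4369, -0.3084, 0.2423]
orientation: [-0.0, 0.988, 0.155, -0.0]
ft_force: [0.3, 0.0, 0.4]
opening: 0.0869
finger_force: 0.0
```

Request:
apply_moves(
  motion=[
    {"gripper": 0.05,"dp": [0.035,-0.022,-0.002],"delta_rot": [0,0,0.11]},
    {"gripper": 0.0,"dp": [0.07,-0.042,-0.004],"delta_rot": [0,0,0.23]},
    {"gripper": 0.0,"dp": [0.105,-0.063,-0.006],"delta_rot": [0,0,0.35]},
    {"gripper": 0.0,"dp": [0.135,-0.083,-0.008],"delta_rot": [0,0,0.47]},
    {"gripper": 0.0,"dp": [0.16,-0.098,-0.01],"delta_rot": [0,0,0.567]},
  ],
)

```text
t: 1.35
eef_pos: [0.5593, -0.1653, 0.2521]
orientation: [-0.0, 0.992, -0.13, -0.0]
ft_force: [0.6, -0.3, -0.6]
opening: 0.0613
finger_force: 0.0
```

```bash
cat >> h.py <<'E'
from scipy.spatial.transform import Rotation as Ro
def pose(s):
    T=np.eye(4); T[:3,:3]=Ro.from_quat(np.roll(s['orientation'],-1)).as_matrix(); T[:3,3]=s['eef_pos']; return T
def wsnap():
    s=robot.get_state(); c=vision.camera('wrist'); c['T']=pose(s)@np.array(c['mount']); np.savez('wrist.npz',**c)
    cv2.imwrite('pics/wrist_%d.png'%(s['t']*100),c['frame'][:,:,::-1]); return c
def cast(c,u,v,z):
    d=c['T'][:3,:3]@np.stack([(np.asarray(u,float)-c['mtx'][0,2])/c['mtx'][0,0],(np.asarray(v,float)-c['mtx'][1,2])/c['mtx'][1,1],np.ones(np.shape(u))])
    o=c['T'][:3,3]; k=(z-o[2])/d[2]; return (o[:2,None]+d[:2]*k).T
def brief():
    s=robot.get_state(); R=pose(s)[:3,:3]; print('t',s['t'],'p',s['eef_pos'].round(4),'yaw',np.degrees(np.arctan2(R[1,0],R[0,0])).round(2),'z',R[:,2].round(4),'F',s['ft_force'].round(1),'op',round(s['opening'],4),'gf',s['finger_force'])
E
python3 -c "
from h import *
brief(); c=wsnap(); print(c['mount'])"; ls pics
```

```text
t 1.35 p [ 0.5593 -0.1653  0.2521] yaw -14.9 z [-6.e-04  7.e-04 -1.e+00] F [ 0.6 -0.3 -0.6] op 0.0613 gf 0.0
[[ 4.65321202e-04 -9.68393532e-01 -2.49426843e-01  6.83394348e-02]
 [ 9.99999831e-01  5.37693953e-04 -2.22021904e-04  1.16152817e-03]
 [ 3.49119881e-04 -2.49426698e-01  9.68393619e-01 -1.61045137e-01]
 [ 0.00000000e+00  0.00000000e+00  0.00000000e+00  1.00000000e+00]]
crop1.png
scene_5.png
side_10.png
wrist_135.png
```

View pics/wrist_135.png

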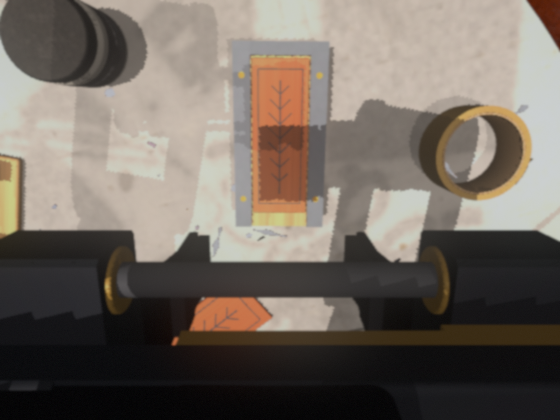

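```bash
cat >> h.py <<'E'
def plate(c,z=.042,show=True):
    f=c['frame']; h=cv2.cvtColor(f,cv2.COLOR_RGB2HSV); m=((h[...,0]<13)&(h[...,1]>110)&(f[...,0]>110)).astype(np.uint8)
    m=cv2.morphologyEx(m,cv2.MORPH_CLOSE,np.ones((9,9))); m=cv2.morphologyEx(m,cv2.MORPH_OPEN,np.ones((7,7)))
    for k in sorted(cv2.findContours(m,0,2)[0],key=cv2.contourArea)[-2:]:
        if cv2.contourArea(k)<1500: continue
        k=k[:,0]; print('px',k.min(0),k.max(0),'rect mm',cv2.minAreaRect((cast(c,k[:,0],k[:,1],z)*1000).astype(np.float32)))
E
python3 -c "
from h import *
c=dict(np.load('wrist.npz')); plate(c)"
```

```text
px [191 297] [268 330] rect mm ((420.480224609375, -75.00851440429688), (85.91957092285156, 40.6843376159668), 75.16094970703125)
px [251  59] [309 210] rect mm ((591.3216552734375, -177.64996337890625), (54.34994125366211, 145.4800567626953), 74.94908905029297)
```

The wrist view shows the plate in the tray, columns 251–309 and rows about 56–212. The mouth lip is at row ~226, the jar upper left, the tape right, and the look-alike bottom left.

```bash
python3 -c "
from h import *
c=dict(np.load('wrist.npz'))
print(cast(c,[280,280],[55.5,213],.042),cast(c,[279],[226],.038))
P=np.array(cast(c,[235,323,330,231],[226,226,41,41],.041));print(P,P.mean(0))
f=c['frame'];
print([(v,f[v,280].tolist()) for v in list(range(50,62,1))+list(range(206,230,1))])"
```

```text
[[ 0.66443767 -0.19731055]
 [ 0.51780456 -0.15870451]] [[ 0.50322921 -0.15381779]]
[[ 0.51589134 -0.10999964]
 [ 0.49251955 -0.1981112 ]
 [ 0.66486183 -0.24487075]
 [ 0.68819118 -0.15706996]] [ 0.59036598 -0.17751289]
[(50, [153, 151, 151]), (51, [153, 152, 152]), (52, [154, 152, 153]), (53, [153, 151, 151]), (54, [150, 146, 138]), (55, [158, 149, 119]), (56, [178, 165, 116]), (57, [186, 157, 108]), (58, [195, 140, 96]), (59, [202, 140, 94]), (60, [204, 142, 95]), (61, [204, 138, 93]), (206, [204, 137, 91]), (207, [204, 137, 91]), (208, [204, 138, 91]), (209, [204, 138, 91]), (210, [203, 138, 92]), (211, [200, 142, 95]), (212, [195, 160, 107]), (213, [199, 189, 127]), (214, [203, 202, 136]), (215, [204, 205, 138]), (216, [204, 204, 138]), (217, [204, 204, 138]), (218, [204, 204, 137]), (219, [204, 204, 138]), (220, [204, 204, 137]), (221, [204, 204, 137]), (222, [204, 204, 137]), (223, [204, 204, 137]), (224, [203, 202, 138]), (225, [202, 198, 146]), (226, [200, 191, 160]), (227, [199, 187, 169]), (228, [202, 190, 175]), (229, [203, 193, 179])]
```

Request:
apply_moves(
  force=10,
  motion=[
    {"gripper": 0.0,"dp": [0.011,0.001,0.025],"delta_rot": [0,0,0]},
    {"gripper": 0.0,"dp": [0.024,0.002,0.06],"delta_rot": [0,0,0]},
    {"gripper": 0.0,"dp": [0.04,0.003,0.095],"delta_rot": [0,0,0]},
    {"gripper": 0.0,"dp": [0.05,0.004,0.13],"delta_rot": [0,0,0]},
    {"gripper": 0.0,"dp": [0.0545,0.004,0.15],"delta_rot": [0,0,0]},
  ],
)

```text
t: 1.82
eef_pos: [0.6084, -0.1849, 0.0973]
orientation: [-0.001, 0.992, -0.127, -0.003]
ft_force: [-0.5, 0.5, -0.7]
opening: 0.0243
finger_force: 0.0
```

Request:
apply_moves(
  motion=[
    {"gripper": 0.0,"dp": [0,0,0.02],"delta_rot": [0,0,0]},
    {"gripper": 0.0,"dp": [0,0,0.035],"delta_rot": [0,0,0]},
    {"gripper": 0.0,"dp": [0,0,0.044],"delta_rot": [0,0,0]},
    {"gripper": 0.0,"dp": [0,0,0.049],"delta_rot": [0,0,0]},
    {"gripper": 0.0,"dp": [0,0,0.052],"delta_rot": [0,0,0]},
  ],
)

```text
t: 2.23
eef_pos: [0.6097, -0.1854, 0.0499]
orientation: [-0.0, 0.992, -0.127, -0.0]
ft_force: [-0.1, -0.1, -0.6]
opening: 0.0011
finger_force: 0.0
```

Request:
apply_moves(
  motion=[
    {"gripper": 0.0,"dp": [0,0,0.001],"delta_rot": [0,0,0]},
    {"gripper": 0.0,"dp": [0,0,0.002],"delta_rot": [0,0,0]},
    {"gripper": 0.0,"dp": [0,0,0.003],"delta_rot": [0,0,0]},
    {"gripper": 0.0,"dp": [0,0,0.004],"delta_rot": [0,0,0]},
    {"gripper": 0.0,"dp": [0,0,0.004],"delta_rot": [0,0,0]},
  ],
)

```text
t: 2.65
eef_pos: [0.6104, -0.1855, 0.0471]
orientation: [0.0, 0.992, -0.127, 0.0]
ft_force: [1.1, -0.2, -0.3]
opening: 0.0005
finger_force: 0.0
```

Request:
apply_moves(
  motion=[
    {"gripper": 0.0,"dp": [0,0,0.001],"delta_rot": [0,0,0]},
    {"gripper": 0.0,"dp": [0,0,0.002],"delta_rot": [0,0,0]},
    {"gripper": 0.0,"dp": [0,0,0.003],"delta_rot": [0,0,0]},
    {"gripper": 0.0,"dp": [0,0,0.004],"delta_rot": [0,0,0]},
    {"gripper": 0.0,"dp": [0,0,0.004],"delta_rot": [0,0,0]},
  ],
)

```text
t: 3.07
eef_pos: [0.6102, -0.1854, 0.0425]
orientation: [0.0, 0.992, -0.127, 0.0]
ft_force: [-0.1, 0.5, -0.4]
opening: 0.0004
finger_force: 0.0
```

Request:
apply_moves(
  motion=[
    {"gripper": 0.0,"dp": [0,0,0.0004],"delta_rot": [0,0,0]},
    {"gripper": 0.0,"dp": [0,0,0.0008],"delta_rot": [0,0,0]},
    {"gripper": 0.0,"dp": [0,0,0.001],"delta_rot": [0,0,0]},
    {"gripper": 0.0,"dp": [0,0,0.001],"delta_rot": [0,0,0]},
    {"gripper": 0.0,"dp": [0,0,0.001],"delta_rot": [0,0,0]},
  ],
)

```text
t: 3.48
eef_pos: [0.6106, -0.1856, 0.0424]
orientation: [0.0, 0.992, -0.127, 0.0]
ft_force: [-1.8, 0.5, 5.1]
opening: 0.0
finger_force: 2.6
```

Request:
apply_moves(
  motion=[
    {"gripper": 0.0,"dp": [0,0,0.0005],"delta_rot": [0,0,0]},
    {"gripper": 0.0,"dp": [0,0,0.001],"delta_rot": [0,0,0]},
    {"gripper": 0.0,"dp": [-0.002,0,0.001],"delta_rot": [0,0,0]},
    {"gripper": 0.0,"dp": [-0.005,0,0.001],"delta_rot": [0,0,0]},
    {"gripper": 0.0,"dp": [-0.009,0,0.001],"delta_rot": [0,0,0]},
  ],
)

```text
t: 3.9
eef_pos: [0.6034, -0.184, 0.0424]
orientation: [0.001, 0.992, -0.127, 0.002]
ft_force: [1.5, -1.1, 5.8]
opening: 0.0006
finger_force: 3.0
```

Request:
apply_moves(
  motion=[
    {"gripper": 0.0,"dp": [-0.004,0,0.0005],"delta_rot": [0,0,0]},
    {"gripper": 0.0,"dp": [-0.008,0,0.001],"delta_rot": [0,0,0]},
    {"gripper": 0.0,"dp": [-0.012,0,0.001],"delta_rot": [0,0,0]},
    {"gripper": 0.0,"dp": [-0.016,0,0.001],"delta_rot": [0,0,0]},
    {"gripper": 0.0,"dp": [-0.02,0,0.001],"delta_rot": [0,0,0]},
  ],
)

```text
t: 4.32
eef_pos: [0.5849, -0.1794, 0.0424]
orientation: [0.001, 0.992, -0.127, 0.003]
ft_force: [2.7, -1.1, 9.0]
opening: 0.0002
finger_force: 4.5
```

```bash
python3 -c "
from h import *
brief(); plate(wsnap())"
```

```text
t 4.3167 p [ 0.5849 -0.1794  0.0424] yaw -14.63 z [ 0.0064 -0.0028 -1.    ] F [ 2.7 -1.1  9. ] op 0.0002 gf 4.492363507160917
px [209 137] [332 233] rect mm ((616.989990234375, -185.506103515625), (53.617916107177734, 43.08877182006836), 74.82627868652344)
```

Request:
apply_moves(
  motion=[
    {"gripper": 0.0,"dp": [-0.004,0,0],"delta_rot": [0,0,0]},
    {"gripper": 0.0,"dp": [-0.008,0,0],"delta_rot": [0,0,0]},
    {"gripper": 0.0,"dp": [-0.012,0,0],"delta_rot": [0,0,0]},
    {"gripper": 0.0,"dp": [-0.016,0,0],"delta_rot": [0,0,0]},
    {"gripper": 0.0,"dp": [-0.02,0,0],"delta_rot": [0,0,0]},
  ],
)

```text
t: 4.78
eef_pos: [0.5656, -0.1744, 0.0424]
orientation: [0.001, 0.992, -0.127, 0.003]
ft_force: [2.2, -0.4, 9.2]
opening: 0.0006
finger_force: 4.6
```

Request:
apply_moves(
  motion=[
    {"gripper": 0.0,"dp": [-0.005,0,0],"delta_rot": [0,0,0]},
    {"gripper": 0.0,"dp": [-0.01,0,0],"delta_rot": [0,0,0]},
    {"gripper": 0.0,"dp": [-0.014,0,0],"delta_rot": [0,0,0]},
    {"gripper": 0.0,"dp": [-0.016,0,0],"delta_rot": [0,0,0]},
    {"gripper": 0.0,"dp": [-0.016,0,0],"delta_rot": [0,0,0]},
  ],
)

```text
t: 5.2
eef_pos: [0.5497, -0.1702, 0.0424]
orientation: [0.001, 0.992, -0.127, 0.003]
ft_force: [-0.1, -0.2, 11.3]
opening: 0.0006
finger_force: 5.5
```

```bash
python3 -c "
from h import *
brief(); plate(wsnap())"
```

```text
t 5.2 p [ 0.5497 -0.1702  0.0424] yaw -14.63 z [ 0.0057 -0.0026 -1.    ] F [-0.1 -0.2 11.3] op 0.0006 gf 5.487158051691949
px [209 137] [332 233] rect mm ((581.7214965820312, -176.39329528808594), (53.68578338623047, 42.921775817871094), 75.38301086425781)
```

Request:
apply_moves(
  motion=[
    {"gripper": 0.0,"dp": [0,0,-0.002],"delta_rot": [0,0,0]},
    {"gripper": 0.0,"dp": [0,0,-0.01],"delta_rot": [0,0,0]},
    {"gripper": 0.0,"dp": [0,0,-0.04],"delta_rot": [0,0,0]},
    {"gripper": 0.05,"dp": [-0.01,0,-0.08],"delta_rot": [0,0,0]},
    {"gripper": 0.087,"dp": [-0.02,0,-0.12],"delta_rot": [0,0,0]},
  ],
)

```text
t: 5.67
eef_pos: [0.5264, -0.1633, 0.1595]
orientation: [-0.001, 0.992, -0.127, -0.002]
ft_force: [0.7, -0.1, -0.5]
opening: 0.0074
finger_force: 0.0
```

Request:
apply_moves(
  motion=[
    {"gripper": 0.087,"dp": [-0.01,0,-0.04],"delta_rot": [0,0,0]},
    {"gripper": 0.087,"dp": [-0.02,0,-0.07],"delta_rot": [0,0,0]},
    {"gripper": 0.087,"dp": [-0.03,0,-0.09],"delta_rot": [0,0,0]},
    {"gripper": 0.087,"dp": [-0.03,0,-0.09],"delta_rot": [0,0,0]},
    {"gripper": 0.087,"dp": [-0.03,0,-0.09],"delta_rot": [0,0,0]},
  ],
)

```text
t: 6.08
eef_pos: [0.4992, -0.1566, 0.2511]
orientation: [0.0, 0.992, -0.127, 0.001]
ft_force: [-0.3, -0.7, -1.2]
opening: 0.0389
finger_force: 0.0
```

```bash
python3 -c "
from h import *
brief(); plate(wsnap())"; ls pics
```

```text
t 6.0833 p [ 0.4992 -0.1566  0.2511] yaw -14.63 z [ 0.0028 -0.0013 -1.    ] F [-0.3 -0.7 -1.2] op 0.0389 gf 0.0
px [246  62] [302 214] rect mm ((530.6211547851562, -162.2059326171875), (52.62461853027344, 147.17587280273438), 74.37996673583984)
crop1.png
scene_5.png
side_10.png
wrist_135.png
wrist_431.png
wrist_520.png
wrist_608.png
```

View pics/wrist_608.png

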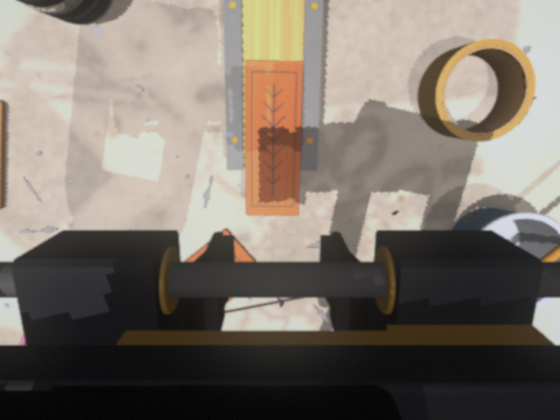

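The wrist view shows the plate flat, at columns 246–302 and rows 62–214. The mouth is at row ~170, so the overhang is about 47 mm, close to a third.

Request:
apply_moves(
  motion=[
    {"gripper": 0.087,"dp": [-0.004,-0.001,0.025],"delta_rot": [0,0,0.01]},
    {"gripper": 0.087,"dp": [-0.01,-0.002,0.06],"delta_rot": [0,0,0.01]},
    {"gripper": 0.087,"dp": [-0.0165,-0.003,0.1],"delta_rot": [0,0,0.01]},
    {"gripper": 0.087,"dp": [-0.0165,-0.003,0.135],"delta_rot": [0,0,0.01]},
    {"gripper": 0.087,"dp": [-0.0165,-0.003,0.155],"delta_rot": [0,0,0.01]},
  ],
)

```text
t: 6.55
eef_pos: [0.4792, -0.1471, 0.0877]
orientation: [-0.002, 0.991, -0.132, -0.005]
ft_force: [-0.1, 0.8, -0.2]
opening: 0.0765
finger_force: 0.0
```

Request:
apply_moves(
  motion=[
    {"gripper": 0.087,"dp": [0,0,0.003],"delta_rot": [0,0,0]},
    {"gripper": 0.087,"dp": [0,0,0.006],"delta_rot": [0,0,0]},
    {"gripper": 0.087,"dp": [0,0,0.01],"delta_rot": [0,0,0]},
    {"gripper": 0.087,"dp": [0,0,0.01],"delta_rot": [0,0,0]},
    {"gripper": 0.087,"dp": [0,0,0.01],"delta_rot": [0,0,0]},
  ],
)

```text
t: 6.97
eef_pos: [0.4847, -0.1498, 0.0858]
orientation: [0.0, 0.991, -0.132, 0.001]
ft_force: [-0.4, 0.4, 0.6]
opening: 0.0868
finger_force: 0.0
```

```bash
python3 -c "
from h import *
brief(); plate(wsnap())"; ls -t pics|head -1
```

```text
t 6.9667 p [ 0.4847 -0.1498  0.0858] yaw -15.19 z [ 2.e-03 -9.e-04 -1.e+00] F [-0.4  0.4  0.6] op 0.0868 gf 0.0
px [138 297] [244 345] rect mm ((439.22796630859375, -83.6166000366211), (65.97845458984375, 32.931026458740234), 74.8316879272461)
px [222   0] [328 202] rect mm ((548.135986328125, -166.9910125732422), (53.048423767089844, 103.14372253417969), 74.55807495117188)
wrist_696.png
```

Request:
apply_moves(
  motion=[
    {"gripper": 0.087,"dp": [0,0,0.012],"delta_rot": [0,0,0]},
    {"gripper": 0.087,"dp": [0,0,0.03],"delta_rot": [0,0,0]},
    {"gripper": 0.087,"dp": [0,0,0.047],"delta_rot": [0,0,0]},
    {"gripper": 0.087,"dp": [0,0,0.059],"delta_rot": [0,0,0]},
    {"gripper": 0.087,"dp": [0,0,0.0645],"delta_rot": [0,0,0]},
  ],
)

```text
t: 7.43
eef_pos: [0.4824, -0.1487, 0.018]
orientation: [-0.0, 0.991, -0.132, -0.001]
ft_force: [-0.2, -0.2, 0.9]
opening: 0.0872
finger_force: 0.0
```

Request:
apply_moves(
  force=15,
  motion=[
    {"gripper": 0.087,"dp": [0,0,0],"delta_rot": [0,0,0]},
    {"gripper": 0.087,"dp": [0,0,0],"delta_rot": [0,0,0]},
    {"gripper": 0.07,"dp": [0,0,0],"delta_rot": [0,0,0]},
    {"gripper": 0.065,"dp": [0,0,0],"delta_rot": [0,0,0]},
    {"gripper": 0.06,"dp": [0,0,0],"delta_rot": [0,0,0]},
  ],
)

```text
t: 7.85
eef_pos: [0.4843, -0.1496, 0.0209]
orientation: [0.0, 0.991, -0.132, 0.001]
ft_force: [0.6, -0.0, 0.5]
opening: 0.0742
finger_force: 0.0
```

Request:
apply_moves(
  force=15,
  motion=[
    {"gripper": 0.056,"dp": [0,0,0],"delta_rot": [0,0,0]},
    {"gripper": 0.054,"dp": [0,0,0],"delta_rot": [0,0,0]},
    {"gripper": 0.052,"dp": [0,0,0],"delta_rot": [0,0,0]},
    {"gripper": 0.05,"dp": [0,0,0],"delta_rot": [0,0,0]},
    {"gripper": 0.045,"dp": [0,0,0],"delta_rot": [0,0,0]},
  ],
)

```text
t: 8.27
eef_pos: [0.4837, -0.149, 0.0201]
orientation: [-0.0, 0.991, -0.132, -0.0]
ft_force: [0.7, 2.1, 2.3]
opening: 0.0535
finger_force: 15.0
```

Request:
apply_moves(
  force=50,
  motion=[
    {"gripper": 0.04,"dp": [0,0,0],"delta_rot": [0,0,0]},
    {"gripper": 0.04,"dp": [0,0,0],"delta_rot": [0,0,0]},
    {"gripper": 0.04,"dp": [0,0,0],"delta_rot": [0,0,0]},
    {"gripper": 0.04,"dp": [0,0,0],"delta_rot": [0,0,0]},
    {"gripper": 0.04,"dp": [0,0,0],"delta_rot": [0,0,0]},
  ],
)

```text
t: 8.68
eef_pos: [0.4837, -0.1491, 0.0201]
orientation: [-0.0, 0.991, -0.132, 0.0]
ft_force: [-0.0, 3.8, 3.8]
opening: 0.0526
finger_force: 53.8
```

Request:
apply_moves(
  motion=[
    {"gripper": 0.04,"dp": [0,0,-0.003],"delta_rot": [0,0,0]},
    {"gripper": 0.04,"dp": [0,0,-0.008],"delta_rot": [0,0,0]},
    {"gripper": 0.04,"dp": [0,0,-0.014],"delta_rot": [0,0,0]},
    {"gripper": 0.04,"dp": [0,0,-0.02],"delta_rot": [0,0,0]},
    {"gripper": 0.04,"dp": [0,0,-0.025],"delta_rot": [0,0,0]},
  ],
)

```text
t: 9.1
eef_pos: [0.4838, -0.1498, 0.0459]
orientation: [0.0, 0.991, -0.132, 0.0]
ft_force: [0.8, 0.0, -1.8]
opening: 0.0524
finger_force: 53.3
```

```bash
python3 -c "
from h import *
brief(); c=snap('side'); plate(wsnap(),.067)
cv2.imwrite('pics/crop2.png',cv2.resize(c['frame'][130:270,200:400],None,fx=4,fy=4,interpolation=2)[:,:,::-1])"
```

```text
t 9.1 p [ 0.4838 -0.1498  0.0459] yaw -15.2 z [ 5.e-04 -7.e-04 -1.e+00] F [ 0.8  0.  -1.8] op 0.0524 gf 53.34635652601719
px [214 298] [341 330] rect mm ((467.2917785644531, -146.92953491210938), (53.038700103759766, 14.95461654663086), 74.81107330322266)
px [195   0] [350 261] rect mm ((536.8485107421875, -164.4291534423828), (53.462486267089844, 95.83113861083984), 75.31999206542969)
```

View pics/crop2.png

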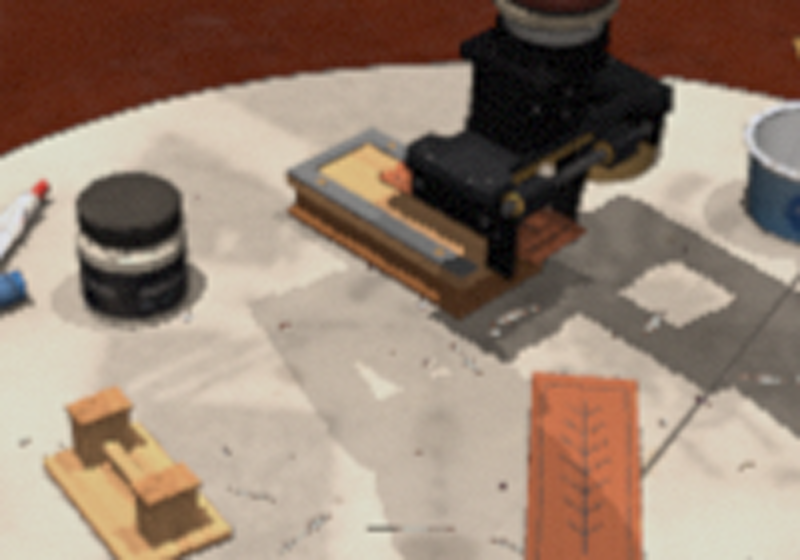

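The crop shows the plate lifted with the gripper, near end sticking out at (550,235). The far end is still over the tray. I'll check the tilt from the wrist depth.

```bash
cat >> h.py <<'E'
def wworld(c):
    d=c['depth']; v,u=np.mgrid[:d.shape[0],:d.shape[1]]; K=c['mtx']
    p=np.stack([(u-K[0,2])/K[0,0]*d,(v-K[1,2])/K[1,1]*d,d],-1)
    w=p@c['T'][:3,:3].T+c['T'][:3,3]; w[d==0]=np.nan; return w
E
python3 - <<'E'
from h import *
c=dict(np.load('wrist.npz')); w=wworld(c); s=robot.get_state(); T=pose(s)
a=np.radians(-15.2); u=np.array([np.cos(a),np.sin(a)])
for v in (20,60,100,140,180,220,310,318,325):
    q=w[v,245:300]; q=q[np.isfinite(q[:,2])]
    if len(q): m=np.median(q,0); print(v,'along',((m[:2]-s['eef_pos'][:2])@u).round(4),'z',m[2].round(4))
E
```

```text
20 along 0.0958 z 0.0661
60 along 0.0827 z 0.0664
100 along 0.069 z 0.0665
140 along 0.0547 z 0.0668
180 along 0.0396 z 0.0669
220 along 0.0237 z 0.0673
310 along -0.015 z 0.0679
318 along -0.0187 z 0.0678
325 along -0.0218 z 0.0679
```

Request:
apply_moves(
  motion=[
    {"gripper": 0.04,"dp": [0,0,-0.01],"delta_rot": [0,0,0]},
    {"gripper": 0.04,"dp": [0,-0.002,-0.025],"delta_rot": [0,0,0]},
    {"gripper": 0.04,"dp": [-0.003,-0.01,-0.045],"delta_rot": [0,0,0]},
    {"gripper": 0.04,"dp": [-0.006,-0.025,-0.065],"delta_rot": [0,0,0]},
    {"gripper": 0.04,"dp": [-0.01,-0.045,-0.08],"delta_rot": [0,0,0]},
  ],
)

```text
t: 9.62
eef_pos: [0.4862, -0.1039, 0.1272]
orientation: [0.0, 0.991, -0.133, 0.001]
ft_force: [0.8, 0.4, -2.2]
opening: 0.0523
finger_force: 53.3
```

Request:
apply_moves(
  motion=[
    {"gripper": 0.04,"dp": [-0.003,-0.022,-0.01],"delta_rot": [0,0,0]},
    {"gripper": 0.04,"dp": [-0.006,-0.046,-0.017],"delta_rot": [0,0,0]},
    {"gripper": 0.04,"dp": [-0.009,-0.07,-0.022],"delta_rot": [0,0,0]},
    {"gripper": 0.04,"dp": [-0.012,-0.092,-0.024],"delta_rot": [0,0,0]},
    {"gripper": 0.04,"dp": [-0.014,-0.105,-0.024],"delta_rot": [0,0,0]},
  ],
)

```text
t: 10.03
eef_pos: [0.5003, 0.0037, 0.1504]
orientation: [-0.0, 0.991, -0.132, 0.001]
ft_force: [0.0, 0.5, -1.8]
opening: 0.0523
finger_force: 53.3
```

Request:
apply_moves(
  motion=[
    {"gripper": 0.04,"dp": [0,0,0],"delta_rot": [0,0,0]},
    {"gripper": 0.04,"dp": [0,0,0],"delta_rot": [0,0,0]},
    {"gripper": 0.04,"dp": [0,0,0],"delta_rot": [0,0,0]},
    {"gripper": 0.04,"dp": [0,0,0],"delta_rot": [0,0,0]},
    {"gripper": 0.04,"dp": [0,0,0],"delta_rot": [0,0,0]},
  ],
)

```text
t: 10.45
eef_pos: [0.4996, 0.0009, 0.149]
orientation: [0.0, 0.991, -0.133, -0.0]
ft_force: [-0.3, 1.4, -1.8]
opening: 0.0523
finger_force: 53.3
```

```bash
python3 -c "
from h import *
brief(); wsnap()"; ls -t pics|head -1; cp pics/$(ls -t pics|head -1) pics/w_stand.png
```

```text
t 10.45 p [0.4996 0.0009 0.149 ] yaw -15.27 z [-3.e-04 -2.e-04 -1.e+00] F [-0.3  1.4 -1.8] op 0.0523 gf 53.345129415392876
wrist_1045.png
```

View pics/w_stand.png

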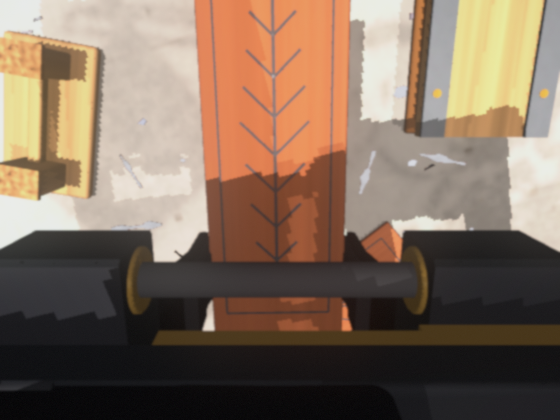

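The wrist view shows the stand at far left (columns 0–100, rows 32–198), clipped. The held plate fills columns 200–350. I'll shift left and measure without viewing.

Request:
apply_moves(
  motion=[
    {"gripper": 0.04,"dp": [0,-0.012,0],"delta_rot": [0,0,0]},
    {"gripper": 0.04,"dp": [0,-0.028,0],"delta_rot": [0,0,0]},
    {"gripper": 0.04,"dp": [0,-0.035,0],"delta_rot": [0,0,0]},
    {"gripper": 0.04,"dp": [0,-0.035,0],"delta_rot": [0,0,0]},
    {"gripper": 0.04,"dp": [0,-0.035,0],"delta_rot": [0,0,0]},
  ],
)

```text
t: 10.92
eef_pos: [0.5089, 0.0358, 0.1489]
orientation: [0.0, 0.991, -0.132, -0.0]
ft_force: [-0.2, -0.1, -1.2]
opening: 0.0524
finger_force: 53.3
```

Run:
```python
from h import *
brief(); c=wsnap(); w=wworld(c); z=w[...,2]
roi=np.zeros(z.shape,bool); roi[:225,:190]=1
def comps(m,mn,n,zz):
    k,l,s,_=cv2.connectedComponentsWithStats(m.astype(np.uint8))
    for i in range(1,k):
        if s[i,4]>mn:
            v,u=np.nonzero(l==i); r=cv2.minAreaRect((cast(c,u,v,zz)*1000).astype(np.float32)); r2=cv2.minAreaRect((w[l==i][:,:2]*1000).astype(np.float32))
            print(n,s[i],r,r2[0],np.median(z[l==i]))
comps(roi&(z>.042)&(z<.058),200,'cap',.05)
comps(roi&(z>.005)&(z<.016),200,'foot',.01)
p=w[roi&(z>.005)&(z<.058)]; print(cv2.minAreaRect((p[:,:2]*1000).astype(np.float32)))
for v in (20,60,100,140,180,220):
    q=w[v,230:320]; print((w[v,230:320,:]@np.array([0,0,1.])).mean().round(4),end=' ')
```

```text
t 10.9167 p [0.5089 0.0358 0.1489] yaw -15.12 z [-4.e-04 -3.e-04 -1.e+00] F [-0.2 -0.1 -1.2] op 0.0524 gf 53.34522932767868
cap [  40   33   61   46 2104] ((637.1630859375, 138.61602783203125), (38.54738235473633, 21.90530776977539), 64.51185607910156) (637.959228515625, 140.23463439941406) 0.04893281821917106
cap [  37  160   56   40 1728] ((562.116943359375, 174.4161376953125), (38.56014633178711, 22.90582847595215), 64.56037902832031) (562.3123779296875, 176.22476196289062) 0.04888234426658189
foot [  52   30   95  168 6326] ((599.5004272460938, 155.98294067382812), (69.7928695678711, 118.851318359375), 64.99032592773438) (599.5569458007812, 157.58059692382812) 0.008851738983806645
foot [  48   71   31   91 2332] ((605.299560546875, 180.97564697265625), (20.85626983642578, 69.867431640625), 64.50607299804688) (605.1004028320312, 180.98353576660156) 0.008940820572634595
((599.8934936523438, 158.18862915039062), (70.5582504272461, 120.23219299316406), 64.38525390625)
0.1677 0.1679 nan 0.1684 0.1687 0.169
```

Run:
```python
from h import *
s=robot.get_state(); a=np.radians(-15.2); u=np.array([np.cos(a),np.sin(a)]); n=np.array([-u[1],u[0]])
for cam in('side','scene'):
    c=snap(cam); w=world(c); f=c['frame']; h=cv2.cvtColor(f,cv2.COLOR_RGB2HSV)
    m=(h[...,0]<14)&(h[...,1]>110)&(f[...,0]>90)&(w[...,2]>.155)&(w[...,2]<.18)&(abs(w[...,0]-.55)<.2)&(abs(w[...,1]-.03)<.12)
    p=w[m]; q=p[:,:2]-s['eef_pos'][:2]
    print(cam,len(p),np.median(p[:,2]))
    if len(p):
        x=q@u;y=q@n; print('along',np.percentile(x,[0,1,50,99,100]).round(4),'lat',np.percentile(y,[1,99]).round(4)); print(np.histogram(x,np.arange(-.04,.15,.01))[0])
```

```text
side 40 0.16809222414101893
along [-0.0294 -0.029   0.005   0.1197  0.1202] lat [-0.0235  0.0298]
[ 0 11  3  1  9  5  0  0  0  0  0  0  0  0  2  8  1  0]
scene 189 0.1676377493853885
along [-0.0267 -0.0251  0.0093  0.0863  0.0882] lat [-0.0217  0.0232]
[ 0 13 31 24 31 18 17 16 15  7  1 10  6  0  0  0  0  0]
```

Request:
apply_moves(
  motion=[
    {"gripper": 0.04,"dp": [0.001,-0.02,0],"delta_rot": [0,0,0.03]},
    {"gripper": 0.04,"dp": [0.003,-0.055,0.005],"delta_rot": [0,0,0.08]},
    {"gripper": 0.04,"dp": [0.005,-0.092,0.012],"delta_rot": [0,0,0.13]},
    {"gripper": 0.04,"dp": [0.007,-0.127,0.02],"delta_rot": [0,0,0.165]},
    {"gripper": 0.04,"dp": [0.008,-0.1495,0.025],"delta_rot": [0,0,0.178]},
  ],
)

```text
t: 11.48
eef_pos: [0.5564, 0.1799, 0.1235]
orientation: [-0.0, 0.975, -0.221, 0.0]
ft_force: [0.1, -1.0, -1.9]
opening: 0.0527
finger_force: 53.3
```

Request:
apply_moves(
  motion=[
    {"gripper": 0.04,"dp": [0,0,0.01],"delta_rot": [0,0,0]},
    {"gripper": 0.04,"dp": [0,0,0.025],"delta_rot": [0,0,0]},
    {"gripper": 0.04,"dp": [0,0,0.04],"delta_rot": [0,0,0]},
    {"gripper": 0.04,"dp": [0,0,0.045],"delta_rot": [0,0,0]},
    {"gripper": 0.04,"dp": [0,0,0.045],"delta_rot": [0,0,0]},
  ],
)

```text
t: 11.9
eef_pos: [0.5542, 0.1766, 0.077]
orientation: [0.001, 0.975, -0.22, -0.002]
ft_force: [0.1, -0.2, -1.9]
opening: 0.0526
finger_force: 53.3
```

Request:
apply_moves(
  motion=[
    {"gripper": 0.04,"dp": [0,0,0.004],"delta_rot": [0,0,0]},
    {"gripper": 0.04,"dp": [0,0,0.008],"delta_rot": [0,0,0]},
    {"gripper": 0.04,"dp": [0,0,0.01],"delta_rot": [0,0,0]},
    {"gripper": 0.04,"dp": [0,0,0.01],"delta_rot": [0,0,0]},
    {"gripper": 0.04,"dp": [0,0,0.01],"delta_rot": [0,0,0]},
  ],
)

```text
t: 12.32
eef_pos: [0.5561, 0.1776, 0.0694]
orientation: [-0.0, 0.976, -0.22, 0.0]
ft_force: [-0.1, 0.3, -2.2]
opening: 0.0527
finger_force: 53.3
```

```bash
python3 -c "
from h import *
brief()"
```

```text
t 12.3167 p [0.5561 0.1776 0.0694] yaw -25.4 z [ 5.e-04  1.e-04 -1.e+00] F [-0.1  0.3 -2.2] op 0.0527 gf 53.34554739296436
```

Request:
apply_moves(
  motion=[
    {"gripper": 0.04,"dp": [0,0,0.005],"delta_rot": [0,0.004,0]},
    {"gripper": 0.04,"dp": [0,0,0.013],"delta_rot": [0,0.008,0]},
    {"gripper": 0.04,"dp": [0,0,0.022],"delta_rot": [0,0.014,0]},
    {"gripper": 0.04,"dp": [0,0,0.028],"delta_rot": [0,0.014,0]},
    {"gripper": 0.04,"dp": [0,0,0.031],"delta_rot": [0,0.014,0]},
  ],
)

```text
t: 12.73
eef_pos: [0.5544, 0.1775, 0.036]
orientation: [0.002, 0.976, -0.22, 0.005]
ft_force: [-1.0, -0.6, -2.6]
opening: 0.0523
finger_force: 53.3
```

Request:
apply_moves(
  motion=[
    {"gripper": 0.04,"dp": [0,0,0.0005],"delta_rot": [0,0,0]},
    {"gripper": 0.04,"dp": [0,0,0.001],"delta_rot": [0,0,0]},
    {"gripper": 0.04,"dp": [0,0,0.0015],"delta_rot": [0,0,0]},
    {"gripper": 0.04,"dp": [0,0,0.002],"delta_rot": [0,0,0]},
    {"gripper": 0.04,"dp": [0,0,0.002],"delta_rot": [0,0,0]},
  ],
)

```text
t: 13.15
eef_pos: [0.5562, 0.1777, 0.0363]
orientation: [0.001, 0.976, -0.22, 0.007]
ft_force: [-0.4, 0.4, -2.2]
opening: 0.0525
finger_force: 53.3
```

Request:
apply_moves(
  motion=[
    {"gripper": 0.04,"dp": [0,0,0.0005],"delta_rot": [0,0,0]},
    {"gripper": 0.04,"dp": [0,0,0.001],"delta_rot": [0,0,0]},
    {"gripper": 0.04,"dp": [0,0,0.0015],"delta_rot": [0,0,0]},
    {"gripper": 0.04,"dp": [0,0,0.002],"delta_rot": [0,0,0]},
    {"gripper": 0.04,"dp": [0,0,0.002],"delta_rot": [0,0,0]},
  ],
)

```text
t: 13.57
eef_pos: [0.5558, 0.1776, 0.0339]
orientation: [0.002, 0.976, -0.22, 0.007]
ft_force: [-0.2, -0.4, -1.9]
opening: 0.0526
finger_force: 53.3
```

Request:
apply_moves(
  motion=[
    {"gripper": 0.04,"dp": [0,0,0.0004],"delta_rot": [0,0,0]},
    {"gripper": 0.04,"dp": [0,0,0.0008],"delta_rot": [0,0,0]},
    {"gripper": 0.04,"dp": [0,0,0.0012],"delta_rot": [0,0,0]},
    {"gripper": 0.04,"dp": [0,0,0.0015],"delta_rot": [0,0,0]},
    {"gripper": 0.04,"dp": [0,0,0.0015],"delta_rot": [0,0,0]},
  ],
)

```text
t: 13.98
eef_pos: [0.5559, 0.1777, 0.0325]
orientation: [0.002, 0.976, -0.22, 0.007]
ft_force: [-0.8, 0.4, -1.6]
opening: 0.0525
finger_force: 53.3
```

Request:
apply_moves(
  motion=[
    {"gripper": 0.04,"dp": [0,0,0.0003],"delta_rot": [0,0,0]},
    {"gripper": 0.04,"dp": [0,0,0.0006],"delta_rot": [0,0,0]},
    {"gripper": 0.04,"dp": [0,0,0.0009],"delta_rot": [0,0,0]},
    {"gripper": 0.04,"dp": [0,0,0.001],"delta_rot": [0,0,0]},
    {"gripper": 0.04,"dp": [0,0,0.001],"delta_rot": [0,0,0]},
  ],
)

```text
t: 14.4
eef_pos: [0.5563, 0.1777, 0.0322]
orientation: [0.001, 0.976, -0.22, 0.007]
ft_force: [-2.5, -0.8, 6.7]
opening: 0.0526
finger_force: 53.9
```

Request:
apply_moves(
  force=10,
  motion=[
    {"gripper": 0.04,"dp": [0,0,-0.0005],"delta_rot": [0,0,0]},
    {"gripper": 0.05,"dp": [0,0,-0.0005],"delta_rot": [0,0,0]},
    {"gripper": 0.055,"dp": [0,0,-0.0005],"delta_rot": [0,0,0]},
    {"gripper": 0.06,"dp": [0,0,-0.0005],"delta_rot": [0,0,0]},
    {"gripper": 0.065,"dp": [0,0,-0.0005],"delta_rot": [0,0,0]},
  ],
)

```text
t: 14.82
eef_pos: [0.5558, 0.1776, 0.0318]
orientation: [0.002, 0.976, -0.22, 0.007]
ft_force: [-0.3, 0.3, -0.5]
opening: 0.0605
finger_force: 0.0
```

Request:
apply_moves(
  motion=[
    {"gripper": 0.087,"dp": [0,0,-0.0005],"delta_rot": [0,0,0]},
    {"gripper": 0.087,"dp": [0,0,-0.0005],"delta_rot": [0,0,0]},
    {"gripper": 0.087,"dp": [0,0,-0.0005],"delta_rot": [0,0,0]},
    {"gripper": 0.087,"dp": [0,0,-0.0005],"delta_rot": [0,0,0]},
    {"gripper": 0.087,"dp": [0,0,-0.0005],"delta_rot": [0,0,0]},
  ],
)

```text
t: 15.23
eef_pos: [0.5559, 0.1776, 0.0325]
orientation: [0.002, 0.976, -0.22, 0.007]
ft_force: [0.6, -0.4, -0.5]
opening: 0.0848
finger_force: 0.0
```

```bash
python3 -c "
from h import *
brief()"
```

```text
t 15.2333 p [0.5559 0.1776 0.0325] yaw -25.39 z [ 0.0126 -0.006  -0.9999] F [ 0.6 -0.4 -0.5] op 0.0848 gf 0.0
```

Now up (undoing the tilt) and back a little, for a look.

Request:
apply_moves(
  motion=[
    {"gripper": 0.087,"dp": [0,0,-0.01],"delta_rot": [0,0,0]},
    {"gripper": 0.087,"dp": [0,0,-0.03],"delta_rot": [0,-0.007,0]},
    {"gripper": 0.087,"dp": [0,0,-0.06],"delta_rot": [0,-0.014,0]},
    {"gripper": 0.087,"dp": [0.005,0,-0.095],"delta_rot": [0,-0.014,0]},
    {"gripper": 0.087,"dp": [0.01,0,-0.13],"delta_rot": [0,-0.014,0]},
  ],
)

```text
t: 15.65
eef_pos: [0.5627, 0.1741, 0.1642]
orientation: [0.0, 0.976, -0.22, -0.001]
ft_force: [1.1, 1.1, 1.0]
opening: 0.0867
finger_force: 0.0
```

Request:
apply_moves(
  motion=[
    {"gripper": 0.087,"dp": [0.004,0,-0.04],"delta_rot": [0,0,0]},
    {"gripper": 0.087,"dp": [0.008,0,-0.075],"delta_rot": [0,0,0]},
    {"gripper": 0.087,"dp": [0.01,0,-0.1],"delta_rot": [0,0,0]},
    {"gripper": 0.087,"dp": [0.01,0,-0.1],"delta_rot": [0,0,0]},
    {"gripper": 0.087,"dp": [0.01,0,-0.1],"delta_rot": [0,0,0]},
  ],
)

```text
t: 16.07
eef_pos: [0.5736, 0.17, 0.266]
orientation: [-0.001, 0.976, -0.22, 0.003]
ft_force: [-0.6, -0.4, -1.1]
opening: 0.0865
finger_force: 0.0
```

Request:
apply_moves(
  motion=[
    {"gripper": 0.087,"dp": [0,0,0],"delta_rot": [0,0,0]},
    {"gripper": 0.087,"dp": [0,0,0],"delta_rot": [0,0,0]},
    {"gripper": 0.087,"dp": [0,0,0],"delta_rot": [0,0,0]},
    {"gripper": 0.087,"dp": [0,0,0],"delta_rot": [0,0,0]},
    {"gripper": 0.087,"dp": [0,0,0],"delta_rot": [0,0,0]},
  ],
)

```text
t: 16.48
eef_pos: [0.5719, 0.1698, 0.2616]
orientation: [0.0, 0.976, -0.22, -0.001]
ft_force: [-0.6, 0.4, -0.2]
opening: 0.0869
finger_force: 0.0
```

Run:
```python
from h import *
brief(); c=wsnap(); plate(c,.054); w=wworld(c); z=w[...,2]
roi=np.zeros(z.shape,bool); roi[:225]=1
p=w[roi&(z>.006)&(z<.02)&(np.hypot(w[...,0]-.6,w[...,1]-.157)<.1)]; print('foot',len(p),cv2.minAreaRect((p[:,:2]*1000).astype(np.float32)))
m=roi&(z>.045)&(z<.06)&(np.hypot(w[...,0]-.6,w[...,1]-.157)<.1)
p=w[m]; print('plate d',cv2.minAreaRect((p[:,:2]*1000).astype(np.float32)),'plane',np.linalg.lstsq(np.c_[p[:,:2]-[.6,.157],np.ones(len(p))],p[:,2],rcond=None)[0])
cv2.imwrite('pics/fin.png',c['frame'][:,:,::-1])
```

```text
t 16.4833 p [0.5719 0.1698 0.2616] yaw -25.39 z [-1.8e-03 -3.0e-04 -1.0e+00] F [-0.6  0.4 -0.2] op 0.0869 gf 0.0
px [473 174] [559 229] rect mm ((440.62060546875, -39.37217712402344), (87.6010971069336, 56.40569305419922), 66.57974243164062)
px [247  60] [303 214] rect mm ((600.421142578125, 156.39051818847656), (53.3543815612793, 147.82078552246094), 65.63458251953125)
foot 936 ((599.9741821289062, 158.63172912597656), (69.85372924804688, 118.9101791381836), 64.57271575927734)
plate d ((600.4337158203125, 157.13006591796875), (54.018577575683594, 149.94944763183594), 65.2294692993164) plane [6.67646688e-05 3.65683635e-04 5.28929812e-02]
```

View pics/fin.png

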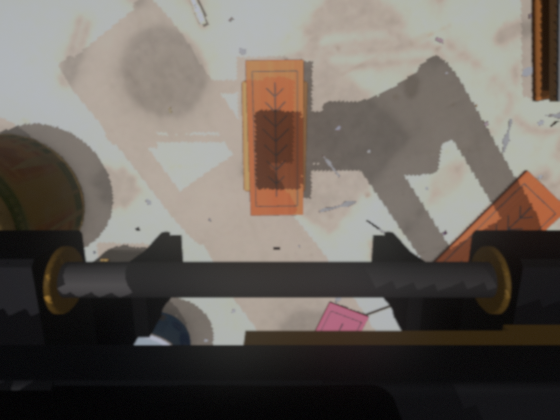

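The picture shows the plate lying level on the stand, at columns 247–303 and rows 60–214. It is within about 1.5 mm of the stand centre and 1° of square, and the gripper is clear.

```bash
python3 -c "
from cell import robot
print(robot.job_done())"
```

```text
the job is handed in; nothing more can be done
None
```

I slid the plate out to about a third overhang (≈48 mm), gripped it by the overhang and laid it flat across both cork caps. It sits within about 1.5 mm of centre and 1° of square, and I handed the job in at about 16.5 s without touching the jar, box or tape; no verdict was returned.

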